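Seat the high tube in the block heater and start it

TASK

One of the four capped tubes in the block heater stands higher than the others: push it down gently from above with the fingertips until it is fully seated, its cap level with the others. Then press the round key on the heater's front ledge until it is fully down, let it spring back, and withdraw. Do not grip or lift anything, do not touch the other three tubes or the other two keys, and leave the bottle, beaker and tip box beside the heater where they are.

Things in the scene. Friction and masses are not known exactly. Their poses are not given: they have to be found in the camera images.
- heater: White block heater, fixed. Origin: footprint centre on the bench; x runs from its front (keys) to its back, z up. Spans x -130 to 110, y -135 to 135 mm. Front ledge (x under -30) 85 mm high; rear block 105 mm high. Four tubes in a row at x 40, y -84, -28, 28, 84 mm; three keys at x -85, y -60, 0, 60 mm, in varying order.
- high_tube_top (a point): Centre of the top face of the cap of the tube that stands high. Blue flat cap, 34 mm diameter, 14 mm high, on a white tube of 29 mm diameter. It stands 15 to 22 mm higher than the other three; when fully seated this point is 140 mm above the bench, like the other caps. z up.
- high_tube (a joint): How far the high tube stands above fully seated, in m: 0 is seated (hard stop), start 0.015 to 0.022. It slides straight up and down with about 4 N of friction and stays where it is left. 3 mm or less counts as seated; a press of over 40 N breaks it.
- tube_b: Another tube of the same kind, already seated; do not touch. Origin on the tube's axis at the heater's top (105 mm above the bench); its cap top is 35 mm above the origin, cap 34 mm diameter.
- tube_c: Another tube of the same kind, already seated; do not touch. Origin on the tube's axis at the heater's top (105 mm above the bench); its cap top is 35 mm above the origin, cap 34 mm diameter.
- tube_d: Another tube of the same kind, already seated; do not touch. Origin on the tube's axis at the heater's top (105 mm above the bench); its cap top is 35 mm above the origin, cap 34 mm diameter.
- round_key_top (a point): Centre of the top face of the round key: black, 30 mm diameter, standing 8 mm above the ledge (93 mm above the bench) when released. z up.
- round_key (a joint): How far the round key is pressed down, in m: 0 released, 0.005 fully down (hard stop). Spring: about 1.4 N to start moving, 5 N fully down; springs back by itself. Counts as pressed from 0.003. A press of over 40 N breaks it.
- square_key: The square key, black, 28 x 28 mm, standing 8 mm above the ledge; do not touch. Origin at its centre, level with the ledge.
- bar_key: The narrow bar-shaped key, black, 44 mm (along heater x) by 12 mm, standing 8 mm above the ledge; do not touch. Origin at its centre, level with the ledge.
- bottle: Loose amber bottle, 60 mm diameter, 125 mm high, on the bench beside the heater's +y end. Origin: centre of its underside.
- beaker: Loose open glass beaker, 68 mm rim diameter, 80 mm high, on the bench beside the heater's -y end. Origin: centre of its underside.
- tip_box: Loose pipette tip box with white lid, 87 x 122 x 65 mm (x, y, z), on the bench beside the heater's -y end. Origin: centre of its underside.

How it is judged:
By the outcome, as a careful person would: the job done as asked, in the order asked, and still so for the second after the job is handed in, with the robot touching nothing.
It also fails if it takes over 48 s, if anything falls off the work surface, if the arm or the gripper's body presses on something with over 40 N, if the wrist force passes 120 N, or if a joint passes its speed limit or range.

ROBOT

A 6-joint arm with a two-finger parallel gripper is mounted at the origin on the work surface. World frame = base frame: x ahead of the robot, y to its left, z up, the work surface at z = 0. Lengths are in mm, angles in rad, forces in N, time in s.
With the tool pointing down it reaches from about 250 to 725 mm from the base axis. Payload 9.7 kg.
Tool frame: the origin (TCP) lies at the very end of the fingers, on their centre line; the grasp point (between the pads) lies 19 mm behind it; z points along the fingers, y is the direction in which the jaws open and shut (so a half turn about z gives the same grasp; the last joint's range is limited). The gripper opens to 85 mm and grips with 20 to 120 N. Pads are 22 mm wide; open, the fingers measure 114 mm over their backs; the gripper's body (76 mm by 85 mm) begins 54 mm behind the grasp point. The pads swing forward as they close: fully open they stand 13 mm farther back than shut.
Start: joints at [1.104, 0.087, 0.176, 1.66, 0, 1.571], TCP at [247.514, 491.156, 231.284] pointing down, gripper open.
Joint ranges: [-3.13, 3.13], [-0.85, 1.81], [-1.15, 1.24], [-2.2, 2.28], [-1.44, 1.52], [-3.14, 3.14]. Speed limits (rad/s): [2.22, 2.22, 2.57, 3.14, 3.14, 3.14].

INTERFACE

Orientations are given as [roll, pitch, yaw] about the fixed x, y, z axes, in that order (R = Rz(yaw) Ry(pitch) Rx(roll)).
In Python, from station import manip gives the robot as it stands.
- The arm moves only by the tool send_rows, never from a script. Its arguments are lists of equal length, an entry for each row: "xyz": the shift along the tool's x, y, z in cm, a list of three; "twist": the turn, a rotation vector about the tool's x, y, z in degrees, a list of three; "grip": the gripper command: -1 is fully open, 1 is shut, values between are in proportion. In form: {"xyz": [[dx, dy, dz], ...], "twist": [[rx, ry, rz], ...], "grip": [grip, ...]}. A call has 1 to 12 rows; each row shifts and turns the commanded pose from where the row before left it, along the tool's axes as they then stand; what a row does not reach is not made up. A row lasts 1/8 s, in which the tool goes at most 62.5 mm and 10.7 degrees, less where a joint would pass 70% of its speed; a pose out of reach is approached as far as the arm can. A call is refused whole if a number of a shift passes 6.25 or a number of a turn 10.7, either way. A call with a gripper value outside its range is refused whole. The fingers move at their own pace and stop on an object; "grip_force" is the grip in N (left out, the last holds). Time passes only in rows, so rows that do not move let the fingers close. It gives the time, the measured TCP pose, the force and the opening at its end, in the units of the state.
- manip.get_state(): the state, without advancing time (a new reading comes with each control period).
- manip.read_camera(name): name is "scene" or "top" or "wrist"; returns the picture (384x512x3 uint8, red, green, blue); there is no depth.
- manip.get_calibration(name): a dict with "vfov" (degrees; the focal length in pixels is half the picture's height over the tangent of half this angle, whatever the lens; pixels are square), "cx", "cy" (the principal point, pixels), "dist" ([k1, k2, p1, p2, k3] as OpenCV has them; the pictures are not rectified), "origin" and "attitude" of the camera in the world; the wrist camera has in their place "mount" (4x4, takes a point from camera to tool coordinates, whose origin is the TCP and whose axes are the flange's). Camera axes: x right, y down, z forward; pixel columns grow to the right and rows downward; lengths in mm; the calibration is good to about 2 mm. A picture is of the moment at which its call begins: read the wrist's pose just before it. get_calibration takes no time and is no camera call.
- manip.job_done(): hands the job in, once; it reports no verdict.
The state is a dict: "time": time; "joint_positions": joint angles; "joint_velocities": joint speeds; "joint_torque": joint torques, N m; "tool_pos": TCP position; "tool_rot": TCP orientation; "contact_force": force on the tool from outside, world axes, zero at the start; "ft_torque": the same for the moment, N m; "opening": finger opening in mm.
Only numpy, scipy, OpenCV 4.12 (cv2) and the standard library are available. Lean on these libraries where they do the work, as an engineer would, in place of code of your own. Each camera call takes 0.05 s, during which the arm holds its last target.

## Working session

There is one attempt and no reset: what is moved stays moved. The work goes in short steps, Python scripts to look and compute and a tool call to move; the robot and the scene stay as the last step left them, time stands still between calls to the robot, and variables do not carry over. Pictures are saved under pics/ and viewed, and the job is handed in when it is done.

Besides the shell and the picture viewer there is one more tool, called after "Emit:" as name(argument=value, ...), one argument or row to a line, values as JSON. send_rows: Moves the arm, as the interface text tells. Its arguments: {"type":"object","properties":{"xyz":{"type":"array"},"twist":{"type":"array"},"grip":{"type":"array"},"grip_force":{"type":"number"}},"required":["xyz","twist","grip"]}

```bash
ls; mkdir -p pics; cat > h.py <<'E'
import numpy as np, cv2, json
from station import manip
def snap(n,f):
    s=manip.get_state(); im=manip.read_camera(n)
    cv2.imwrite('pics/'+f+'.png',im[:,:,::-1]); return s,im
E
python3 - <<'E'
from h import *
for n in ('scene','top','wrist'):
    s,_=snap(n,n+'0'); print(n,manip.get_calibration(n))
print(s)
E
```

```text
pics
scene {'vfov': 49.80937456957996, 'cx': 248.94435725571645, 'cy': 195.33819466673145, 'dist': array([-0.05069093,  0.        ,  0.        ,  0.        ,  0.        ]), 'origin': array([959.99235958, 422.82924998, 899.27052085]), 'attitude': array([-2.55585882, -0.01245523,  2.46399737])}
top {'vfov': 48.1279971788222, 'cx': 244.4725964777414, 'cy': 187.464116115111, 'dist': array([-0.00047323,  0.        ,  0.        ,  0.        ,  0.        ]), 'origin': array([478.44579518,  31.65125544, 960.0675784 ]), 'attitude': array([-3.01969010e+00, -6.43180994e-06, -1.55581194e+00])}
wrist {'vfov': 66.5482846329913, 'cx': 250.03748753509845, 'cy': 193.44511506658193, 'dist': array([-0.01751452,  0.        ,  0.        ,  0.        ,  0.        ]), 'mount': array([[ 7.15877380e-04, -9.47524930e-01, -3.19681082e-01,
         8.12670450e+01],
       [ 9.99999743e-01,  6.69988858e-04,  2.53521569e-04,
        -7.16388890e-01],
       [-2.60352441e-05, -3.19681181e-01,  9.47525167e-01,
        -1.42058435e+02],
       [ 0.00000000e+00,  0.00000000e+00,  0.00000000e+00,
         1.00000000e+00]])}
{'time': 0.1, 'joint_positions': array([1.10398272e+00, 8.74349124e-02, 1.75238756e-01, 1.65978385e+00,
       6.10697181e-06, 1.57080092e+00]), 'joint_velocities': array([ 0.00106484, -0.00118155,  0.00168549,  0.00184819,  0.00054976,
        0.00139988]), 'joint_torque': array([-4.88873411e-04, -5.21561730e+01,  4.65653694e+01,  1.61090121e-02,
       -5.96817222e-05, -1.38833691e-06]), 'tool_pos': array([247.43766299, 490.98688643, 230.6505775 ]), 'tool_rot': array([-3.14040897e+00, -6.10153473e-06,  2.67477445e+00]), 'contact_force': array([-0.22136992, -0.3777849 , -0.30211944]), 'ft_torque': array([-0.01250504, -0.04626406, -0.03107919]), 'opening': 85.62812654597737}
```

View pics/scene0.png

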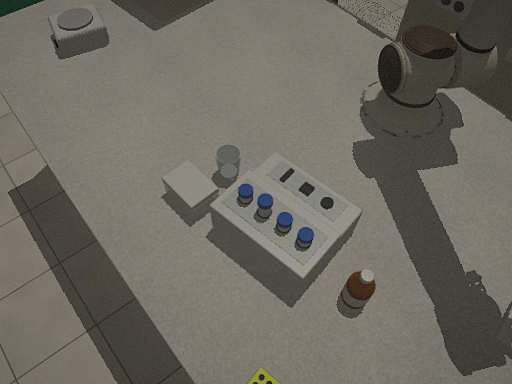

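View pics/top0.png

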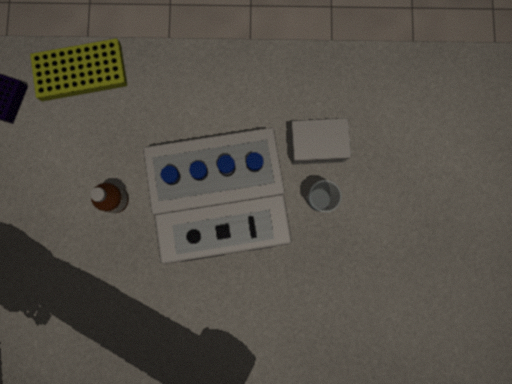

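View pics/wrist0.png

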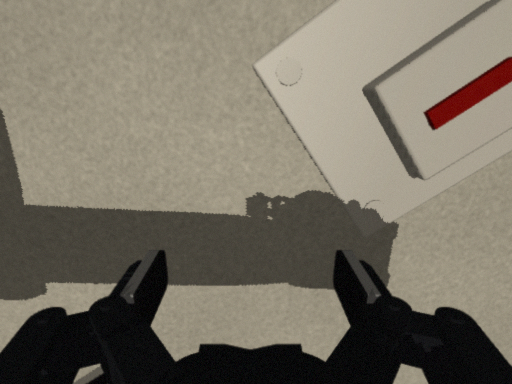

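Scene and top views show four blue caps. The second from the beaker (top view about (226,163), scene view about (265,201)) looks high. The round key is at top (193,236), scene (327,203). Next I fit these by triangulating.

```bash
cat >> h.py <<'E'
from scipy.spatial.transform import Rotation as R
from scipy.optimize import least_squares
def cam(n,s=None):
    c=manip.get_calibration(n); f=192/np.tan(np.radians(c['vfov']/2))
    K=np.array([[f,0,c['cx']],[0,f,c['cy']],[0,0,1]])
    if n=='wrist':
        T=np.eye(4);T[:3,:3]=R.from_euler('xyz',s['tool_rot']).as_matrix();T[:3,3]=s['tool_pos']
        T=T@c['mount']; Rm,o=T[:3,:3],T[:3,3]
    else: Rm,o=R.from_euler('xyz',c['attitude']).as_matrix(),c['origin']
    return K,np.array(c['dist']),Rm,o
def proj(P,c):
    K,d,Rm,o=c
    rv=cv2.Rodrigues(Rm.T)[0]
    return cv2.projectPoints(np.asarray(P,float).reshape(-1,3),rv,-Rm.T@o,K,d)[0].reshape(-1,2)
def disc(x,y,z,r,n=48):
    t=np.arange(n)*2*np.pi/n
    return np.c_[x+r*np.cos(t),y+r*np.sin(t),np.full(n,z)]
def hullc(P,c):
    h=cv2.convexHull(proj(P,c).astype(np.float32)); m=cv2.moments(h); return np.array([m['m10'],m['m01']])/m['m00']
def capc(x,y,zt,c): return hullc(np.r_[disc(x,y,zt,17),disc(x,y,zt-14,17)],c)
def keyc(x,y,c,r=15): return hullc(np.r_[disc(x,y,93,r),disc(x,y,85,r)],c)
def blobs(im,kind):
    h=im.astype(int)
    if kind=='blue': m=(h[...,2]>60)&(h[...,2]>1.8*h[...,0])
    else: m=h.max(2)<45
    n,l,st,ce=cv2.connectedComponentsWithStats(m.astype(np.uint8))
    return [(st[i,4],st[i,:4],ce[i]) for i in range(1,n) if st[i,4]>40]
E
python3 - <<'E'
from h import *
for n in ('top','scene'):
    im=cv2.imread(f'pics/{n}0.png')[:,:,::-1]
    for k in ('blue','dark'):
        for b in blobs(im,k):
            if 150<b[2][0]<360 and 120<b[2][1]<260: print(n,k,b[0],b[1],b[2].round(1))
E
```

```text
top blue 205 [247 153  16  16] [254.6 160.4]
top blue 208 [218 156  17  16] [225.5 163.4]
top blue 199 [190 162  16  16] [197.3 169.5]
top blue 200 [161 166  16  16] [168.4 173.7]
top dark 153 [287 122   6  40] [289.4 140.7]
top dark 46 [168 169  12  16] [175.5 179.2]
top dark 158 [301 176  20  28] [308.3 184.8]
top dark 99 [249 216   7  22] [251.9 226.7]
top dark 170 [216 224  14  15] [222.6 231.2]
top dark 147 [187 230  13  13] [193.1 236. ]
scene blue 139 [239 184  14  12] [245.5 189.5]
scene blue 154 [258 194  15  12] [265.  199.7]
scene blue 160 [277 212  16  13] [284.6 218.3]
scene blue 173 [298 227  16  14] [305.4 233.7]
```

```bash
python3 - <<'E'
from h import *
T,S=cam('top'),cam('scene')
tb=[(254.6,160.4),(225.5,163.4),(197.3,169.5),(168.4,173.7)]
sb=[(245.5,189.5),(265,199.7),(284.6,218.3),(305.4,233.7)]
# free triangulation
for a,b in zip(tb,sb):
    r=least_squares(lambda p:np.r_[capc(*p,T)-a,capc(*p,S)-b],[480,0,140],diff_step=1e-4); print(r.x.round(1),r.fun.round(2))
kt,ks=(193.1,236),(327,203)
r=least_squares(lambda p:np.r_[hullc(np.r_[disc(*p,15),disc(p[0],p[1],p[2]-8,15)],T)-kt,hullc(np.r_[disc(*p,15),disc(p[0],p[1],p[2]-8,15)],S)-ks],[400,80,93],diff_step=1e-4);print('key',r.x.round(1),r.fun.round(2))
def pts(q):
    c,s=np.cos(q[2]),np.sin(q[2]); f=lambda x,y:(q[0]+c*x-s*y,q[1]+s*x+c*y)
    return f
def res(q):
    f=pts(q);o=[]
    for i,y in enumerate((-84,-28,28,84)):
        z=140+(q[3] if i==1 else 0)
        o+=list(capc(*f(40,y),z,T)-tb[i])+list(capc(*f(40,y),z,S)-sb[i])
    o+=list(keyc(*f(-85,60),T)-kt)
    return np.array(o)
r=least_squares(res,[450,30,0,18],diff_step=1e-4,loss='soft_l1');print(r.x.round(3),res(r.x).round(1))
f=pts(r.x)
print('tubes',[np.round(f(40,y),1) for y in (-84,-28,28,84)],'key',[np.round(f(-85,y),1) for y in (-60,0,60)])
E
```

```text
[630.4  -0.  124.3] [ 6.95  2.92 -4.43 -0.47]
[622.3  70.9 158. ] [-0.5   0.4  -0.71 -0.16]
[612.5 126.1 141.9] [-0.43  0.34 -0.6  -0.12]
[603.4 181.7 142.7] [-0.4   0.3  -0.53 -0.09]
key [484.3 136.9  88.3] [-0.61  0.46 -0.87 -0.12]
[450.  30.   0.  18.] [ 34.8  74.3  27.1 -47.9  35.   70.7  23.6 -48.9  33.4  64.3  19.4 -47.9
  33.   59.7  15.4 -47.7  21.   61.5]
tubes [array([490., -54.]), array([490.,   2.]), array([490.,  58.]), array([490., 114.])] key [array([365., -30.]), array([365.,  30.]), array([365.,  90.])]
```

```bash
python3 - <<'E'
from h import *
T,S=cam('top'),cam('scene')
tb=[(254.6,160.4),(225.5,163.4),(197.3,169.5),(168.4,173.7)]
sb=[(245.5,189.5),(265,199.7),(284.6,218.3),(305.4,233.7)]
kt,ks=(193.1,236),(327,203)
F=lambda q:(lambda x,y:(q[0]+np.cos(q[2])*x-np.sin(q[2])*y,q[1]+np.sin(q[2])*x+np.cos(q[2])*y))
def res(q):
    q=q*[100,100,.1,10]
    f=F(q);o=[]
    for i,y in enumerate((-84,-28,28,84)):
        z=140+(q[3] if i==1 else 0)
        o+=list(capc(*f(40,y),z,T)-tb[i])+list(capc(*f(40,y),z,S)-sb[i])
    o+=list(keyc(*f(-85,60),T)-kt)+list(keyc(*f(-85,60),S)-ks)
    return np.array(o)
r=least_squares(res,[5.7,1.1,1.6,1.8],diff_step=1e-3);q=r.x*[100,100,.1,10];print(q.round(3),r.fun.round(1))
f=F(q)
print('tubes',[np.round(f(40,y),1) for y in (-84,-28,28,84)],'key',[np.round(f(-85,y),1) for y in (-60,0,60)])
s=manip.get_state();M=R.from_euler('xyz',s['tool_rot']).as_matrix();print(M.round(3))
p=np.r_[f(40,-28),175+q[3]];print(M.T@(p-s['tool_pos']))
E
```

```text
[5.78168e+02 9.17610e+01 1.68000e-01 1.79240e+01] [-0.7  0.8 -0.6  0.3 -0.4  0.4 -0.7 -0.2 -0.3  0.3 -0.8  0.4  0.1  0.4
 -0.9  0.4 -0.8  0.4 -0.6 -1.2]
tubes [array([631.6,  15.6]), array([622.3,  70.8]), array([612.9, 126. ]), array([603.6, 181.3])] key [array([504.4,  18.4]), array([494.4,  77.6]), array([484.4, 136.7])]
[[-0.893  0.45  -0.   ]
 [ 0.45   0.893 -0.001]
 [ 0.    -0.001 -1.   ]]
[-523.84365478 -206.52088251   38.01114049]
```

Emit:
send_rows(
  xyz=[
    [-4, -1.5, 0],
    [-4, -1.5, 0],
    [-4, -1.5, 0],
    [-4, -1.5, 0],
    [-4, -1.5, 0],
    [-4, -1.5, 0],
    [-4, -1.5, 0],
    [-4, -1.5, 0],
    [-4, -1.5, 0],
    [-4, -1.5, 0],
    [-3, -1.5, 0],
    [0, 0, 0],
  ],
  twist=[
    [0, 0, 0],
    [0, 0, 0],
    [0, 0, 0],
    [0, 0, 0],
    [0, 0, 0],
    [0, 0, 0],
    [0, 0, 0],
    [0, 0, 0],
    [0, 0, 0],
    [0, 0, 0],
    [0, 0, 0],
    [0, 0, 0],
  ],
  grip=[1, 1, 1, 1, 1, 1, 1, 1, 1, 1, 1, 1],
)

```text
time: 1.65
tool_pos: [558.1, 148.6, 230.5]
tool_rot: [-3.141, -0.001, 2.672]
contact_force: [-0.2, 0.7, 0.4]
opening: -0.3
```

```bash
cat > look.py <<'E'
import sys
from h import *
n=sys.argv[1]
s,im=snap('wrist','w'+n); np.savez('w'+n+'.npz',p=s['tool_pos'],r=s['tool_rot'])
print(s['time'],s['tool_pos'],s['tool_rot'],s['contact_force'],s['opening'],s['joint_positions'])
E
python3 look.py 1
```

```text
1.65 [558.08510564 148.58454781 230.47790235] [-3.14064844e+00 -7.92329118e-04  2.67198739e+00] [-0.19950143  0.67915495  0.40480481] -0.2898715741838461 [ 2.60290491e-01  1.55213652e-01  2.49392479e-01  1.66619523e+00
 -1.75351994e-04  7.29895487e-01]
```

View pics/w1.png

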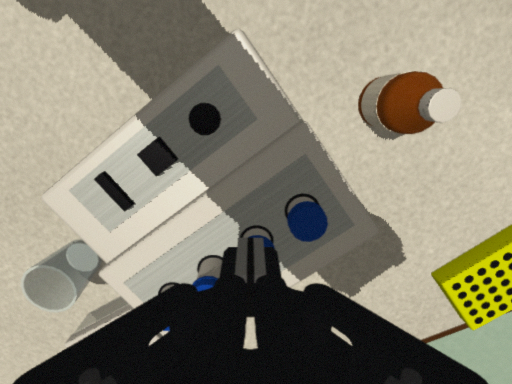

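The wrist view shows the round key at (205,119), the +y end cap at (307,220) and the fingers shut. I'll compare these with the model projection.

```bash
python3 - <<'E'
from h import *
d=np.load('w1.npz');s=dict(tool_pos=d['p'],tool_rot=d['r']);c=cam('wrist',s)
im=cv2.imread('pics/w1.png')
for P in ([484.4,136.7,93],[494.4,77.6,93],[504.4,18.4,93],[603.6,181.3,140],[612.9,126,140],[622.3,70.8,158]):
    print(P,proj(P,c).round(1))
    cv2.polylines(im,[proj(disc(*P,17 if P[2]>100 else 15),c).astype(np.int32)],True,(0,255,0))
cv2.imwrite('pics/w1o.png',im)
# contour of round key
g=im.max(2)[80:160,160:250]; 
im0=cv2.imread('pics/w1.png');print([ (b[0],b[1],b[2].round(1)) for b in blobs(im0[:,:,::-1],'blue')]); 
m=(im0.max(2)<22).astype(np.uint8);n,l,st,ce=cv2.connectedComponentsWithStats(m);print([(st[i],ce[i]) for i in range(1,n) if 300<st[i,4]<5000])
E
```

```text
[484.4, 136.7, 93] [[203.7 118.7]]
[494.4, 77.6, 93] [[155.8 156.6]]
[504.4, 18.4, 93] [[111.9 191.5]]
[603.6, 181.3, 140] [[308.  224.7]]
[612.9, 126, 140] [[255.9 258.2]]
[622.3, 70.8, 158] [[205.3 301.7]]
[(np.int32(1220), array([288, 201,  40,  41], dtype=int32), array([307.1, 221.1])), (np.int32(88), array([251, 235,  23,  12], dtype=int32), array([264.1, 240.5])), (np.int32(252), array([193, 276,  25,  16], dtype=int32), array([204.3, 282.7]))]
[(array([189, 104,  31,  31, 728], dtype=int32), array([204.23626374, 118.65521978]))]
```

View pics/w1o.png

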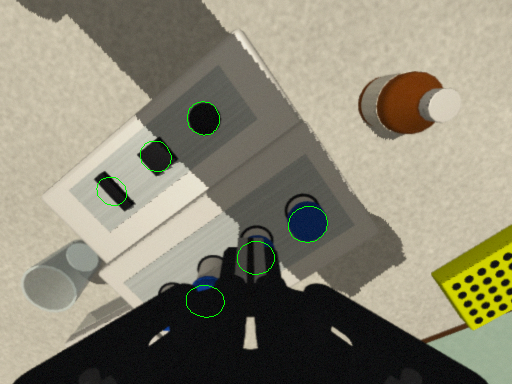

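Key agrees to under 1 px, caps to about 3 mm. Next: compute the shift to the high tube, hovering at z ≈ 185.

```bash
cat > to.py <<'E'
import sys
from h import *
s=manip.get_state();p=np.array(eval(sys.argv[1]),float)
print(s['time'],s['tool_pos'].round(1),(R.from_euler('xyz',s['tool_rot']).as_matrix().T@(p-s['tool_pos'])/10).round(2),'cm',s['contact_force'].round(2),s['opening'])
E
python3 to.py "[621.5,71,185]"
```

```text
1.7 [557.5 149.6 230.7] [-9.27 -4.12  4.56] cm [-0.94 -0.94  0.46] -0.20456647974362888
```

Emit:
send_rows(
  xyz=[
    [-2, -0.9, 0],
    [-2.2, -1, 0],
    [-2.2, -1, 1],
    [-2, -0.9, 1],
    [-0.9, -0.3, 1.5],
    [0, 0, 1],
    [0, 0, 0],
    [0, 0, 0],
  ],
  twist=[
    [0, 0, 0],
    [0, 0, 0],
    [0, 0, 0],
    [0, 0, 0],
    [0, 0, 0],
    [0, 0, 0],
    [0, 0, 0],
    [0, 0, 0],
  ],
  grip=[1, 1, 1, 1, 1, 1, 1, 1],
)

```text
time: 2.7
tool_pos: [621.6, 72.4, 186.9]
tool_rot: [3.141, 0.001, 2.676]
contact_force: [-0.6, 0.3, 0.7]
opening: 0.1
```

```bash
python3 look.py 2; python3 to.py "[621.5,71,158]"; python3 - <<'E'
from h import *
d=np.load('w2.npz');s=dict(tool_pos=d['p'],tool_rot=d['r']);c=cam('wrist',s)
a,_=snap('scene','s2')
im=cv2.imread('pics/w2.png');sc=cv2.imread('pics/s2.png')
for i,cc in ((im,c),(sc,cam('scene'))):
  for P in ([484.4,136.7,93],[603.6,181.3,140],[612.9,126,140],[622.3,70.8,158],[631.6,15.6,140]):
    cv2.polylines(i,[proj(disc(*P,17 if P[2]>100 else 15),cc).astype(np.int32)],True,(0,255,0))
sc=cv2.resize(sc[120:300,180:400],None,fx=2.3,fy=2.3)
cv2.imwrite('pics/w2o.png',im);cv2.imwrite('pics/s2o.png',sc)
E
```

```text
2.7 [621.64591389  72.38888165 186.87818549] [3.14117658e+00 5.02518798e-04 2.67553910e+00] [-0.61366963  0.28335256  0.70987412] 0.0594097755925444 [1.15892528e-01 2.59854263e-01 2.87026565e-01 1.59732013e+00
 7.13754336e-05 5.81946000e-01]
2.75 [621.8  72.4 187.1] [-0.03 -0.14  2.91] cm [ 0.56 -0.45  0.  ] -0.18693215538879088
```

View pics/w2o.png

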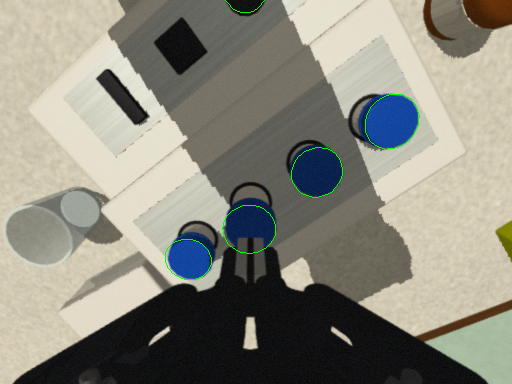

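View pics/s2o.png

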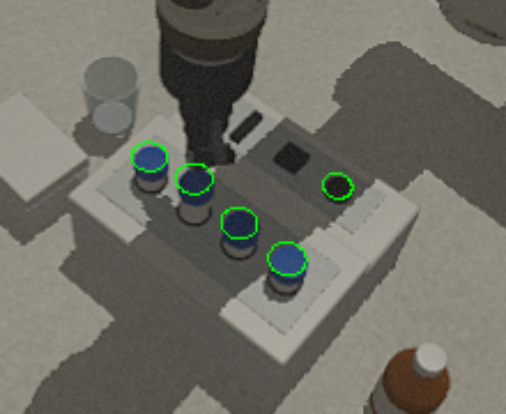

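All overlays fit. Now descend above the cap, correcting y by about 1 mm.

Emit:
send_rows(
  xyz=[
    [0, -0.1, 0.6],
    [0, 0, 0.6],
    [0, 0, 0.6],
    [0, 0, 0.4],
    [0, 0, 0.2],
    [0, 0, 0.2],
    [0, 0, 0.2],
    [0, 0, 0.2],
    [0, 0, 0],
  ],
  twist=[
    [0, 0, 0],
    [0, 0, 0],
    [0, 0, 0],
    [0, 0, 0],
    [0, 0, 0],
    [0, 0, 0],
    [0, 0, 0],
    [0, 0, 0],
    [0, 0, 0],
  ],
  grip=[1, 1, 1, 1, 1, 1, 1, 1, 1],
)

```text
time: 3.92
tool_pos: [621.4, 70.9, 156.2]
tool_rot: [-3.142, -0.0, 2.675]
contact_force: [-0.3, -0.3, 0.5]
opening: -0.1
```

Emit:
send_rows(
  xyz=[
    [0, 0, 0.1],
    [0, 0, 0.1],
    [0, 0, 0.1],
    [0, 0, 0.1],
    [0, 0, 0.1],
    [0, 0, 0.1],
  ],
  twist=[
    [0, 0, 0],
    [0, 0, 0],
    [0, 0, 0],
    [0, 0, 0],
    [0, 0, 0],
    [0, 0, 0],
  ],
  grip=[1, 1, 1, 1, 1, 1],
)

```text
time: 4.68
tool_pos: [621.5, 70.9, 150.2]
tool_rot: [3.142, 0.0, 2.675]
contact_force: [0.1, -0.2, 3.6]
opening: 0.1
```

Contact, with about 4 N of friction force. Carry on in 1 mm steps, then smaller ones near the seat.

Emit:
send_rows(
  xyz=[
    [0, 0, 0.1],
    [0, 0, 0.1],
    [0, 0, 0.1],
    [0, 0, 0.1],
    [0, 0, 0.1],
    [0, 0, 0.1],
    [0, 0, 0.1],
  ],
  twist=[
    [0, 0, 0],
    [0, 0, 0],
    [0, 0, 0],
    [0, 0, 0],
    [0, 0, 0],
    [0, 0, 0],
    [0, 0, 0],
  ],
  grip=[1, 1, 1, 1, 1, 1, 1],
)

```text
time: 5.55
tool_pos: [621.4, 70.9, 143.2]
tool_rot: [3.142, 0.0, 2.675]
contact_force: [0.4, -0.1, 3.5]
opening: -0.1
```

Emit:
send_rows(
  xyz=[
    [0, 0, 0.05],
    [0, 0, 0.05],
    [0, 0, 0],
  ],
  twist=[
    [0, 0, 0],
    [0, 0, 0],
    [0, 0, 0],
  ],
  grip=[1, 1, 1],
)

```text
time: 5.92
tool_pos: [621.4, 70.9, 142.2]
tool_rot: [-3.142, 0.0, 2.675]
contact_force: [0.4, 0.4, 3.6]
opening: -0.4
```

Emit:
send_rows(
  xyz=[
    [0, 0, 0.05],
    [0, 0, 0.05],
    [0, 0, 0],
  ],
  twist=[
    [0, 0, 0],
    [0, 0, 0],
    [0, 0, 0],
  ],
  grip=[1, 1, 1],
)

```text
time: 6.3
tool_pos: [621.4, 70.9, 141.2]
tool_rot: [-3.142, -0.0, 2.675]
contact_force: [0.7, -0.1, 2.6]
opening: -0.0
```

Emit:
send_rows(
  xyz=[
    [0, 0, 0.05],
    [0, 0, 0],
  ],
  twist=[
    [0, 0, 0],
    [0, 0, 0],
  ],
  grip=[1, 1],
)

```text
time: 6.55
tool_pos: [621.4, 70.9, 140.8]
tool_rot: [-3.142, 0.0, 2.675]
contact_force: [1.1, 0.7, 3.7]
opening: 0.3
```

Emit:
send_rows(
  xyz=[
    [0, 0, 0.05],
    [0, 0, 0],
  ],
  twist=[
    [0, 0, 0],
    [0, 0, 0],
  ],
  grip=[1, 1],
)

```text
time: 6.8
tool_pos: [621.4, 70.9, 140.2]
tool_rot: [3.142, 0.0, 2.675]
contact_force: [0.6, -0.5, 2.7]
opening: 0.0
```

Emit:
send_rows(
  xyz=[
    [0, 0, 0.03],
    [0, 0, 0],
  ],
  twist=[
    [0, 0, 0],
    [0, 0, 0],
  ],
  grip=[1, 1],
)

```text
time: 7.05
tool_pos: [621.4, 70.9, 140.1]
tool_rot: [3.142, 0.0, 2.675]
contact_force: [0.6, 0.9, 4.7]
opening: -0.2
```

Emit:
send_rows(
  xyz=[
    [0, 0, 0.03],
    [0, 0, 0],
  ],
  twist=[
    [0, 0, 0],
    [0, 0, 0],
  ],
  grip=[1, 1],
)

```text
time: 7.3
tool_pos: [621.4, 70.9, 140.1]
tool_rot: [3.141, 0.0, 2.675]
contact_force: [-0.3, -0.6, 6.6]
opening: -0.2
```

The force is rising and z has stopped at 140.1, so the tube is on its hard stop. I'll rise straight up and check.

Emit:
send_rows(
  xyz=[
    [0, 0, -0.3],
    [0, 0, -1],
    [0, 0, -2],
    [0, 0, -2],
    [0, 0, -0.5],
    [0, 0, 0],
    [0, 0, 0],
  ],
  twist=[
    [0, 0, 0],
    [0, 0, 0],
    [0, 0, 0],
    [0, 0, 0],
    [0, 0, 0],
    [0, 0, 0],
    [0, 0, 0],
  ],
  grip=[1, 1, 1, 1, 1, 1, 1],
)

```text
time: 8.18
tool_pos: [621.1, 70.9, 196.7]
tool_rot: [-3.141, -0.001, 2.675]
contact_force: [-0.3, 0.5, 0.2]
opening: 0.2
```

```bash
python3 look.py 3; python3 to.py "[484.4,136.7,120]"
```

```text
8.175 [621.1080647   70.91054141 196.70120899] [-3.14086291e+00 -1.19152067e-03  2.67478412e+00] [-0.26675412  0.50139107  0.21713044] 0.21977233333927393 [1.13655905e-01 2.62959247e-01 3.09779156e-01 1.61901279e+00
 4.32270605e-05 5.80463971e-01]
8.225 [621.1  70.9 196.7] [15.16 -0.27  7.69] cm [-0.41 -0.38  0.05] 0.20247586516249114
```

View pics/w3.png

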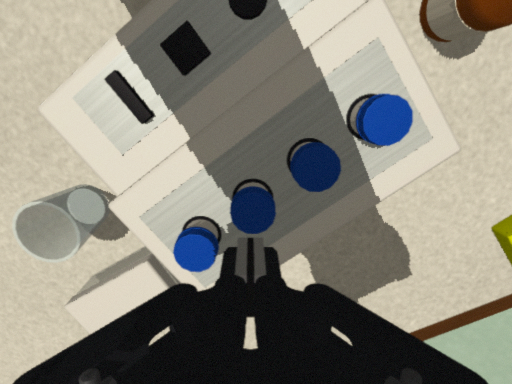

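The pressed cap (253,210) now lines up with the other three. On to the round key at a safe height, then down.

Emit:
send_rows(
  xyz=[
    [2, 0, 0],
    [3, 0, 0],
    [3, 0, 0],
    [3, -0.1, 0],
    [3, -0.1, 0],
    [1.2, -0.1, 0],
    [0, 0, 0],
    [0, 0, 2],
    [0, 0, 2],
    [0, 0, 2],
    [0, 0, 0.5],
    [0, 0, 0],
  ],
  twist=[
    [0, 0, 0],
    [0, 0, 0],
    [0, 0, 0],
    [0, 0, 0],
    [0, 0, 0],
    [0, 0, 0],
    [0, 0, 0],
    [0, 0, 0],
    [0, 0, 0],
    [0, 0, 0],
    [0, 0, 0],
    [0, 0, 0],
  ],
  grip=[1, 1, 1, 1, 1, 1, 1, 1, 1, 1, 1, 1],
)

```text
time: 9.72
tool_pos: [484.7, 136.4, 132.7]
tool_rot: [-3.141, -0.0, 2.674]
contact_force: [-0.7, 1.5, 0.9]
opening: 0.2
```

```bash
python3 look.py 4; python3 to.py "[484.4,136.7,93]";python3 - <<'E'
from h import *
a,_=snap('scene','s4');sc=cv2.imread('pics/s4.png')
P=[484.4,136.7,93]
for Q,col in ((disc(*P,15),(0,255,0)),(disc(*a['tool_pos'],3),(0,0,255))):
  cv2.polylines(sc,[proj(Q,cam('scene')).round().astype(np.int32)],True,col)
cv2.imwrite('pics/s4o.png',cv2.resize(sc[120:300,200:420],None,fx=3,fy=3))
E
```

```text
9.725 [484.6959112  136.39494932 132.66952491] [-3.14127179e+00 -2.23945907e-04  2.67433656e+00] [-0.72160506  1.48826132  0.91057365] 0.21595754415107143 [ 2.74357653e-01 -3.82471579e-02 -1.41997483e-01  1.46742787e+00
 -8.53291001e-05  7.41613726e-01]
9.775 [484.8 136.5 133.2] [ 0.05 -0.01  4.02] cm [-0.43 -0.23  0.39] 0.08791871115676399
```

View pics/s4o.png

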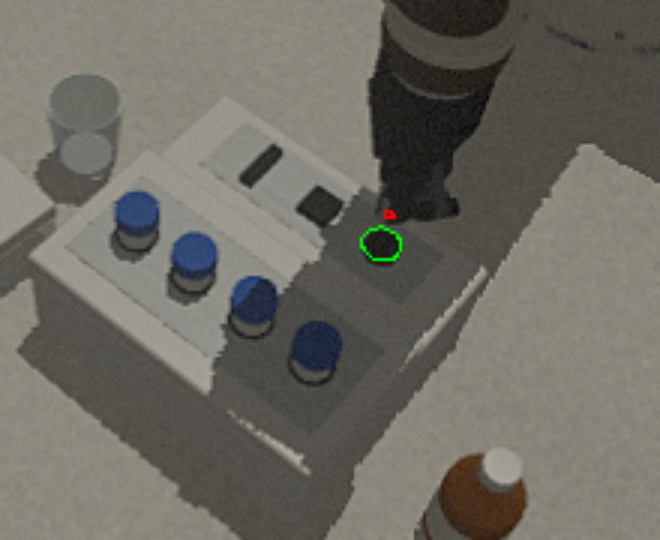

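View pics/w4.png

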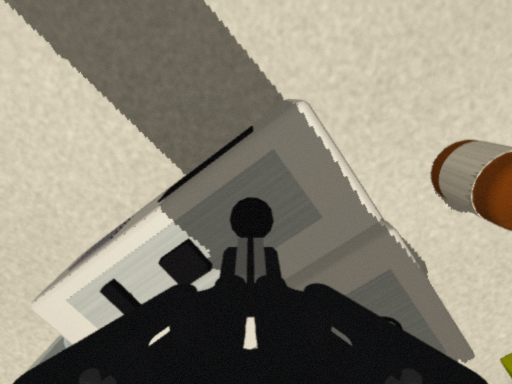

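The key is at (251,217) in the wrist view, directly ahead of the fingertips. In the scene view I want a closer look at how the fingertips line up.

```bash
python3 - <<'E'
from h import *
d=np.load('w4.npz');s=dict(tool_pos=d['p'],tool_rot=d['r']);c=cam('wrist',s)
im=cv2.imread('pics/w4.png')
M=R.from_euler('xyz',s['tool_rot']).as_matrix()
sc=cv2.imread('pics/s4.png')
g=lambda i:np.clip((i/255.)**.4*255,0,255).astype(np.uint8)
im,sc=g(im),g(sc)
for i,cc in ((im,c),(sc,cam('scene'))):
    box=np.array([[x,y,z] for z in (0,-40) for x,y in ((-11,-14),(11,-14),(11,14),(-11,14))])@M.T+s['tool_pos']
    for k in (0,4): cv2.polylines(i,[proj(box[k:k+4],cc).round().astype(np.int32)],True,(0,0,255) if k==0 else (255,0,0))
cv2.imwrite('pics/a.png',np.hstack([cv2.resize(im[180:300,190:310],(400,400)),cv2.resize(sc[150:220,310:380],(400,400),interpolation=0)]))
print(proj(s['tool_pos'],c))
E
```

```text
[[251.23013016 250.96189778]]
```

View pics/a.png

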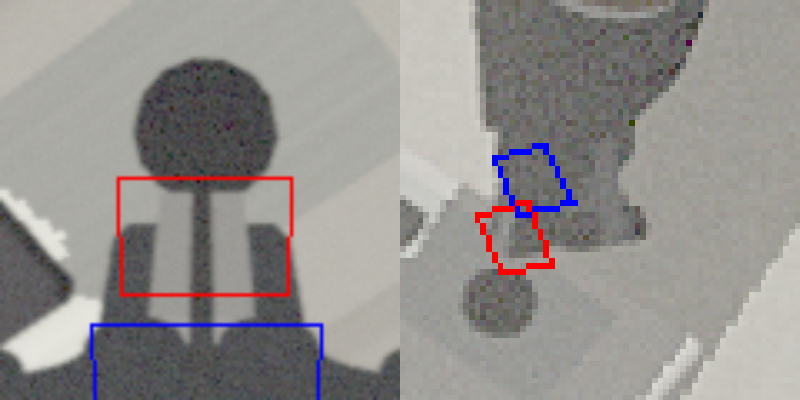

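The fingertips are where expected, above the key. Descend to just above it, then press in small steps.

Emit:
send_rows(
  xyz=[
    [0, 0, 1],
    [0, 0, 1],
    [0, 0, 0.7],
    [0, 0, 0.5],
    [0, 0, 0.2],
    [0, 0, 0.1],
    [0, 0, 0.1],
    [0, 0, 0.1],
    [0, 0, 0],
  ],
  twist=[
    [0, 0, 0],
    [0, 0, 0],
    [0, 0, 0],
    [0, 0, 0],
    [0, 0, 0],
    [0, 0, 0],
    [0, 0, 0],
    [0, 0, 0],
    [0, 0, 0],
  ],
  grip=[1, 1, 1, 1, 1, 1, 1, 1, 1],
)

```text
time: 10.95
tool_pos: [484.3, 136.7, 95.7]
tool_rot: [3.142, 0.0, 2.675]
contact_force: [-0.4, 0.4, 0.1]
opening: 0.2
```

Emit:
send_rows(
  xyz=[
    [0, 0, 0.1],
    [0, 0, 0.1],
    [0, 0, 0],
  ],
  twist=[
    [0, 0, 0],
    [0, 0, 0],
    [0, 0, 0],
  ],
  grip=[1, 1, 1],
)

```text
time: 11.32
tool_pos: [484.3, 136.7, 93.6]
tool_rot: [-3.141, -0.0, 2.675]
contact_force: [-0.8, 0.4, 1.0]
opening: -0.1
```

Emit:
send_rows(
  xyz=[
    [0, 0, 0.1],
    [0, 0, 0.1],
    [0, 0, 0.1],
    [0, 0, 0],
  ],
  twist=[
    [0, 0, 0],
    [0, 0, 0],
    [0, 0, 0],
    [0, 0, 0],
  ],
  grip=[1, 1, 1, 1],
)

```text
time: 11.82
tool_pos: [484.4, 136.7, 90.8]
tool_rot: [3.141, 0.0, 2.675]
contact_force: [-0.8, -0.1, 3.6]
opening: -0.2
```

Emit:
send_rows(
  xyz=[
    [0, 0, 0.1],
    [0, 0, 0.1],
    [0, 0, 0],
  ],
  twist=[
    [0, 0, 0],
    [0, 0, 0],
    [0, 0, 0],
  ],
  grip=[1, 1, 1],
)

```text
time: 12.2
tool_pos: [484.4, 136.7, 88.8]
tool_rot: [3.141, 0.0, 2.675]
contact_force: [-1.2, -0.5, 3.8]
opening: 0.1
```

Emit:
send_rows(
  xyz=[
    [0, 0, 0.06],
    [0, 0, 0],
  ],
  twist=[
    [0, 0, 0],
    [0, 0, 0],
  ],
  grip=[1, 1],
)

```text
time: 12.45
tool_pos: [484.4, 136.7, 88.2]
tool_rot: [3.141, 0.0, 2.675]
contact_force: [0.1, 0.3, 5.3]
opening: -0.3
```

Emit:
send_rows(
  xyz=[
    [0, 0, 0.04],
    [0, 0, 0],
  ],
  twist=[
    [0, 0, 0],
    [0, 0, 0],
  ],
  grip=[1, 1],
)

```text
time: 12.7
tool_pos: [484.4, 136.7, 88.0]
tool_rot: [3.141, 0.0, 2.675]
contact_force: [-2.0, -0.4, 6.7]
opening: -0.2
```

Emit:
send_rows(
  xyz=[
    [0, 0, 0.03],
    [0, 0, 0],
  ],
  twist=[
    [0, 0, 0],
    [0, 0, 0],
  ],
  grip=[1, 1],
)

```text
time: 12.95
tool_pos: [484.4, 136.7, 88.0]
tool_rot: [3.141, 0.0, 2.675]
contact_force: [-2.9, -0.1, 9.9]
opening: -0.1
```

The key is on its hard stop at z 88.0, with 9.9 N. Release and withdraw straight up.

Emit:
send_rows(
  xyz=[
    [0, 0, -0.2],
    [0, 0, -0.3],
    [0, 0, -0.5],
    [0, 0, -1.5],
    [0, 0, -3],
    [0, 0, -4],
    [0, 0, -4],
    [3, 0, -1],
    [4, 0, 0],
    [4, 0, 0],
    [0, 0, 0],
    [0, 0, 0],
  ],
  twist=[
    [0, 0, 0],
    [0, 0, 0],
    [0, 0, 0],
    [0, 0, 0],
    [0, 0, 0],
    [0, 0, 0],
    [0, 0, 0],
    [0, 0, 0],
    [0, 0, 0],
    [0, 0, 0],
    [0, 0, 0],
    [0, 0, 0],
  ],
  grip=[1, 1, 1, 1, 1, 1, 1, 1, 1, 1, 1, 1],
)

```text
time: 14.45
tool_pos: [386.3, 186.2, 233.0]
tool_rot: [3.141, 0.001, 2.675]
contact_force: [0.1, 0.2, -0.3]
opening: 0.3
```

```bash
python3 - <<'E'
from h import *
a,im=snap('top','t5');b,sc=snap('scene','s5')
print(b['time'],b['tool_pos'],b['contact_force'])
for n,i in (('top',im),('scene',sc)):
    print(n,[(int(q[0]),q[2].round(1)) for q in blobs(i,'blue')])
    c=cam(n)
    print([capc(x,y,140,c).round(1) for x,y in ((631.6,15.6),(622.3,70.8),(612.9,126),(603.6,181.3))])
o=cv2.resize(im[100:280,70:370],None,fx=1.3,fy=1.3);p=cv2.resize(sc[130:330,150:390],None,fx=1.6,fy=1.6)
h=max(len(o),len(p));f=lambda i:cv2.copyMakeBorder(i,0,h-len(i),0,0,0)
cv2.imwrite('pics/a5.png',np.hstack([f(o),f(p)])[:,:,::-1])
E
```

```text
14.5 [386.57083474 186.01815859 232.73641849] [-0.42372337  0.01263537  0.11600356]
top [(215, array([254.4, 160.5])), (217, array([225.8, 164.8])), (218, array([197.4, 169.2])), (212, array([168.7, 173.7]))]
[array([253.9, 161.2]), array([225.5, 165.5]), array([197. , 169.8]), array([168.4, 174.1])]
scene [(139, array([245.4, 189.6])), (146, array([264.5, 203.7])), (161, array([284.5, 218.4])), (174, array([305.4, 233.7]))]
[array([244.9, 189.8]), array([263.9, 204. ]), array([283.8, 218.7]), array([304.5, 234.1])]
```

View pics/a5.png

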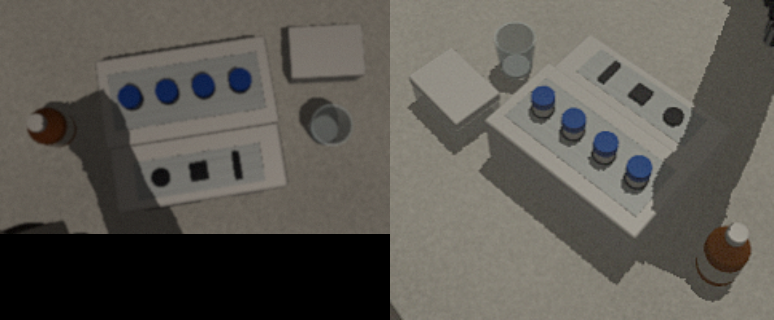

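All four caps are level: the pressed cap shows the same sub-pixel offset from the 140 mm model as its neighbours. The loose items have not moved and the arm is clear.

```bash
python3 -c "
from station import manip
print(manip.job_done())"
```

```text
the job is handed in; nothing more can be done
None
```

I seated the high tube, then pressed the round key to its stop and withdrew. The job was handed in at about 14.5 s on the robot's clock.

- **Tube:** the high one was second from the beaker end, about 18 mm up. With the shut fingertips I pushed it down to its hard stop at z = 140.1 mm. The sliding force was about 4 N and the final reading was 6.6 N.
- **Key:** I pressed the round key to its hard stop at z = 88.0 mm, with 9.9 N at the end. Then I rose straight up, so it was free to spring back, and backed away.
- **Last checks:** the top and scene pictures show all four caps within about 1 px of the 140 mm model. The bottle, beaker and tip box look unmoved, and the arm is clear with no contact force.
- **Not measured:** the key's return height. It looks released in the pictures.
- **Disagreement:** before contact, the wrist view placed the caps about 3 mm off the fixed-camera fit. This was well within the cap radius and had no effect.

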